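# Shut the recessed vacuum valve on the bench

## Robot

A 7-joint arm with a two-finger parallel gripper is mounted at the origin on a cart in front of the work surface, level with it; the furniture and walls round the work are solid. World frame = base frame: x ahead of the robot, y to its left, z up, the work surface at z = 0. Lengths are in m, angles in rad, forces in N, time in s.
With the tool pointing down it reaches from about 0.4 to 0.85 m from the base axis. Payload 10.4 kg.
Tool frame: the origin (TCP) lies midway between the tips of the shut fingers; the grasp point (between the pads) lies 19 mm behind it; x points along the fingers, y is the direction in which the jaws open and shut, and the axes are right-handed (so a half turn about x gives the same grasp; the last joint's range is limited). The gripper opens to 87 mm and grips with 3 to 60 N. Pads are 19 mm wide; open, the fingers measure 117 mm over their backs; the gripper's body (75 mm by 190 mm) begins 51 mm behind the grasp point.
Start: joints at [1.168, 0.332, -0.065, 1.46, 0.022, 1.35, -0.088], TCP at [0.232, -0.58, 0.223] pointing down, gripper open.
Joint ranges: [-2.6, 2.6], [-0.5, 2.12], [-1.47, 1.34], [0.16, 2.42], [-1.27, 4.41], [0.06, 2.06], [-2.6, 2.6]. Speed limits (rad/s): [2.22, 2.22, 2.79, 2.79, 3.14, 3.14, 3.14].

## Interface

Orientations are given as a unit quaternion [x, y, z, w].
In Python, from bench import r gives the robot as it stands.
- The arm moves only by the shell command python3 -m jog 'ROWS' [OPENING] [FORCE]. ROWS is JSON, a list of rows, each an object with "slide": the shift along the tool's x, y, z in cm, a list of three; "roll": the turn about the tool's x in degrees. A call has 1 to 5 rows; each row is the pose to reach, as a shift and turn from the pose measured when the call began, along the tool's axes at that moment; what a row does not reach only later rows make up. A row lasts 1/12 s, in which the tool goes at most 41.7 mm and 7.16 degrees, less where a joint would pass 70% of its speed; a pose out of reach is approached as far as the arm can. A call with a gripper value outside its range is refused whole. OPENING is the closure, from 0 (fully open) to 1 (shut), set as the call begins (- or left out, the last holds). The fingers move at their own pace and stop on an object; FORCE is the grip in N (left out, the last holds). Time passes only in rows, so rows that repeat a pose let the fingers close. It gives the time, the measured TCP pose, the force and the opening at its end, in the units of the state.
- r.read_state(): the state, without advancing time (a new reading comes with each control period).
- r.camera(name): name is "side" or "top" or "wrist"; returns the picture (384x512x3 uint8, red, green, blue); there is no depth.
- r.camera_info(name): a dict with "intrinsics" (3x3 intrinsics, pixels), "k1" (the pictures are not rectified: a ray, as slopes to the right and down, at radius r is drawn at 1 + k1 r^2 times it, then the intrinsics apply), "R" (3x3) and "t" (3): a world point X has camera coordinates R X + t; the wrist camera has in their place "hand_eye" (4x4, takes a point from camera to tool coordinates, whose origin is the TCP and whose axes are the tool frame's). Camera axes: x right, y down, z forward; pixel columns grow to the right and rows downward; lengths in m; the calibration is good to about 2 mm. A picture is of the moment at which its call begins: read the wrist's pose just before it. camera_info takes no time and is no camera call.
- r.close_job(): hands the job in, once; it reports no verdict.
The state is a dict: "time": time; "joint_positions": joint angles; "joint_vel": joint speeds; "joint_torque": joint torques, N m; "ee_pos": TCP position; "eef_rot": TCP orientation; "ft_force": force on the tool from outside, world axes, zero at the start; "torque": the same for the moment, N m; "width": finger opening in m.
Only numpy, scipy, OpenCV 4.12 (cv2) and the standard library are available. Lean on these libraries where they do the work, as an engineer would, in place of code of your own. Each camera call takes 0.05 s, during which the arm holds its last target.

## Task

Close the vacuum shut-off valve for the night: slide the steel dust cover fully off the well, reach in and turn the recessed knob clockwise until you feel it firmly against its soft stop - do not force it past that - then let go and slide the cover fully shut again. Do not lean on the rim of the well, and leave the things standing behind the unit where they are.

Things in the scene. Friction and masses are not known exactly. Their poses are not given: they have to be found in the camera images.
- unit: the fixed grey and white shut-off unit, 120 (x) x 210 (y) mm, deck top 74 mm above the worktop. Origin on the worktop under its centre; y along its length, z up. The round well is at x = 0, y = -50 mm in this frame.
- deck: white top block of the unit with the well: a round recess 80 mm across, 36 mm deep (floor 38 mm above the worktop). Two guide rails 9 mm wide stand 7 mm above the deck along its long edges, inner faces at x = +-48 mm. Origin at the centre of its underside, 30 mm above the worktop; axes as unit. Must not be pressed with more than 20 N.
- knob: black knob on the well floor: skirt 42 mm across, 4 mm high, on it a bar grip 36 mm long (its x), 14 mm thick (its y), 26 mm high, top 6 mm below the rim. Origin on its axis at the well floor, z up; only turns about z, friction 0.05 N m, stays where left. Turns clockwise (from above) 0.6 to 1.5 rad, different each time, before it meets the stop.
- knob_grip (a point): point on the knob's axis at mid-height of the bar, 17 mm above the well floor; x along the bar, z up. On each side of the bar there are 33 mm to the wall of the well, so fingers must go in partly closed.
- stop: rubbery stop under the knob, out of sight (origin on the axis; where it stops the knob must be felt). Once met, the torque rises 1.5 N m per rad above friction. It bears 15 mm off the axis: 3 N (0.045 N m above friction) is firmly closed, over 11 N (0.165 N m above friction, 0.11 rad past touch) damages it. Let go, the knob springs back slightly and stays on the stop.
- cover (a joint): sliding steel dust cover on the deck, 94 x 92 x 4 mm: 0 = shut (well covered), grows along +y of the unit to 0.092 m (fully open). Starts shut or up to 15 mm ajar. Sliding friction 1.5 N, stays where it is left.
- cover_tab (a point): top centre of the cover's upright tab, 101 mm above the worktop. The tab is 50 mm long (x of the unit), 10 mm thick (y of the unit, the sliding direction) and stands 22 mm above the cover plate.
- bottle: white dropper bottle with red cap, 25 x 64 mm, loose, stands behind the unit; origin under its centre.
- jar: white jar with dark green lid, 65 x 78 mm, loose, stands behind the unit; origin under its centre.
- slides: flat grey-blue slide box, 95 x 105 x 37 mm, loose, lies behind the unit; origin under its centre.

How it is judged:
On the way, in this order (a step that is already met when the one before it is completed fails the run):
1. the cover is slid fully off the well (at least 80 mm open) (value of joint cover above 0.08 m), for 0.2 s.
2. the knob bears on its stop with at least 3 N (contact force between knob and stop above 3 N), for 0.2 s.
At the end, for the whole second after the job is handed in: the cover is shut to within 5 mm and at rest, and the knob still rests on its stop (at least 0.8 N) (value of joint cover below 0.005 m and velocity of joint cover between -0.01 and 0.01 m/s and contact force between knob and stop above 0.8 N); the robot touches nothing.
It fails at once if the knob is forced onto its stop with more than 11 N (contact force between knob and stop above 11 N).
It fails at once if the rim or wall of the well is pressed with more than 20 N (contact force between any of the fingers, the arm and deck above 20 N).
It fails at once if a thing behind the unit is moved more than 15 mm (distance of any of bottle, jar, slides from where it was at the start of the episode above 0.015 m).
It also fails if it takes over 72 s, if anything falls off the work surface, if the arm or the gripper's body presses on something with over 40 N, if the wrist force passes 120 N, or if a joint passes its speed limit or range.

## Working session

There is one attempt and no reset: what is moved stays moved. The work goes in short steps, Python scripts to look and compute and a shell command to move; the robot and the scene stay as the last step left them, time stands still between calls to the robot, and variables do not carry over. Pictures are saved under pics/ and viewed, and the job is handed in when it is done.

```bash
ls; mkdir -p pics; cat > h.py <<'E'
import numpy as np, cv2
from scipy.spatial.transform import Rotation as R
from bench import r
def snap(n,f):
    im=r.camera(n); cv2.imwrite('pics/'+f,cv2.cvtColor(im,cv2.COLOR_RGB2BGR)); return im
def ray(info,uv):
    K=np.array(info['intrinsics']);k1=info['k1']
    d=np.linalg.solve(K,[uv[0],uv[1],1])[:2]; s=d.copy()
    for _ in range(30): s=d/(1+k1*(s@s))
    return np.array([s[0],s[1],1])
def at_z(n,uv,z,st=None):
    i=r.camera_info(n); d=ray(i,uv)
    if 'hand_eye' in i:
        H=np.array(i['hand_eye']); Rt=R.from_quat(st['eef_rot']).as_matrix()
        D=Rt@H[:3,:3]@d; o=Rt@H[:3,3]+np.array(st['ee_pos'])
    else:
        Rm=np.array(i['R']);t=np.array(i['t']); D=Rm.T@d;o=-Rm.T@t
    return o+D*(z-o[2])/D[2]
def proj(n,X,st=None):
    i=r.camera_info(n)
    if 'hand_eye' in i:
        H=np.array(i['hand_eye']); Rt=R.from_quat(st['eef_rot']).as_matrix()
        p=H[:3,:3].T@(Rt.T@(np.array(X)-np.array(st['ee_pos']))-H[:3,3])
    else: p=np.array(i['R'])@X+np.array(i['t'])
    s=p[:2]/p[2]; s=s*(1+i['k1']*(s@s)); return (np.array(i['intrinsics'])@[*s,1])[:2]
def show():
    s=r.read_state()
    for k in s: print(k,np.round(s[k],4))
    print(R.from_quat(s['eef_rot']).as_matrix().round(3))
E
python3 - <<'E'
from h import *
show()
for n in ['side','top','wrist']: snap(n,n+'0.png')
for n in ['side','top','wrist']: print(r.camera_info(n))
E
```

```text
pics
time 0.0
joint_positions [ 1.1684  0.3329 -0.0647  1.461   0.0216  1.3498 -0.0885]
joint_vel [-0.0004  0.0009  0.0009  0.0018  0.0004  0.0016  0.0013]
joint_torque [-3.00000e-04 -6.23253e+01  2.46000e-02 -3.89891e+01 -6.13000e-02
  3.99000e-02  2.00000e-04]
ee_pos [ 0.2316 -0.5801  0.2217]
eef_rot [-0.6943 -0.134   0.6945 -0.133 ]
ft_force [0.2498 0.429  0.1257]
torque [-0.04   -0.032   0.0127]
width 0.087
[[-0.001  0.371 -0.929]
 [ 0.001 -0.929 -0.371]
 [-1.    -0.001  0.   ]]
{'intrinsics': array([[434.82796093,   0.        , 252.18638738],
       [  0.        , 434.82796093, 188.82829682],
       [  0.        ,   0.        ,   1.        ]]), 'k1': -0.020359621930189, 'R': array([[ 0.8097559 , -0.58674319,  0.00527435],
       [-0.21716033, -0.30802623, -0.92626197],
       [ 0.54510254,  0.74890071, -0.3768434 ]]), 't': array([-0.44621216,  0.25441094,  0.45827886])}
{'intrinsics': array([[418.16118327,   0.        , 261.51235678],
       [  0.        , 418.16118327, 196.41044557],
       [  0.        ,   0.        ,   1.        ]]), 'k1': 0.027705492985935304, 'R': array([[-0.09079715, -0.99586473, -0.0030534 ],
       [-0.97363516,  0.08941383, -0.20985648],
       [ 0.20926168, -0.01608147, -0.97772743]]), 't': array([0.14921542, 0.62046686, 0.81317382])}
{'intrinsics': array([[313.03302174,   0.        , 253.62415709],
       [  0.        , 313.03302174, 193.82438325],
       [  0.        ,   0.        ,   1.        ]]), 'k1': -0.052640240951311486, 'hand_eye': array([[-6.55424680e-04, -2.61052658e-01,  9.65324339e-01,
        -1.62080695e-01],
       [ 9.99999470e-01,  5.95808577e-04,  8.40092508e-04,
        -4.28604162e-04],
       [-7.94456904e-04,  9.65324378e-01,  2.61052129e-01,
        -7.15663441e-02],
       [ 0.00000000e+00,  0.00000000e+00,  0.00000000e+00,
         1.00000000e+00]])}
```

View pics/top0.png

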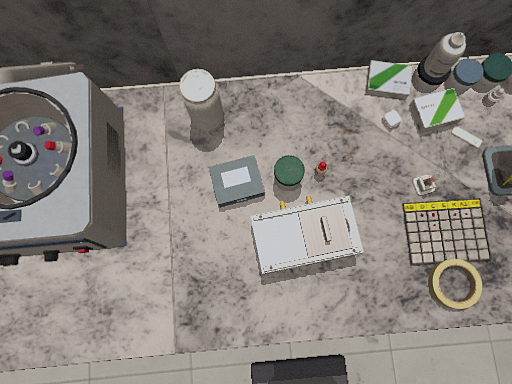

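View pics/side0.png

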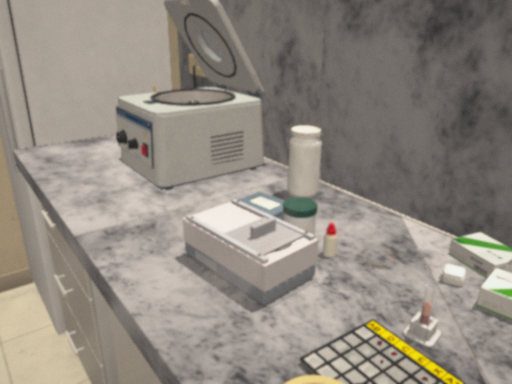

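View pics/wrist0.png

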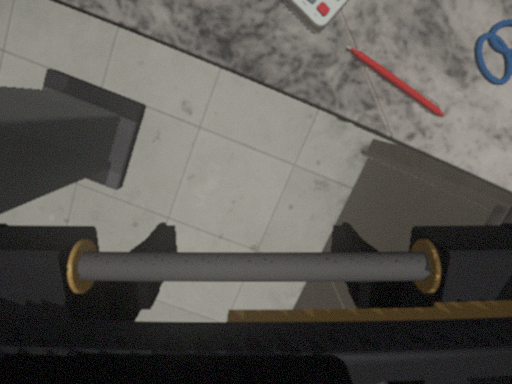

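```bash
python3 - <<'E'
import cv2
im=cv2.imread('pics/top0.png')
cv2.imwrite('pics/top0z.png',cv2.resize(im[140:290,200:400],(800,600),interpolation=cv2.INTER_CUBIC))
im=cv2.imread('pics/side0.png')
cv2.imwrite('pics/side0z.png',cv2.resize(im[180:310,170:345],(800,594),interpolation=cv2.INTER_CUBIC))
E
```

```text
(no output)
```

View pics/top0z.png

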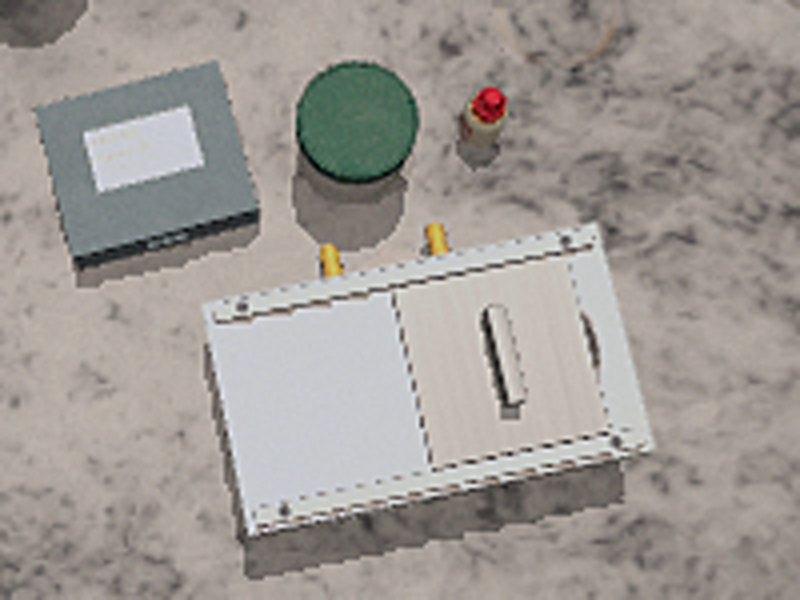

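View pics/side0z.png

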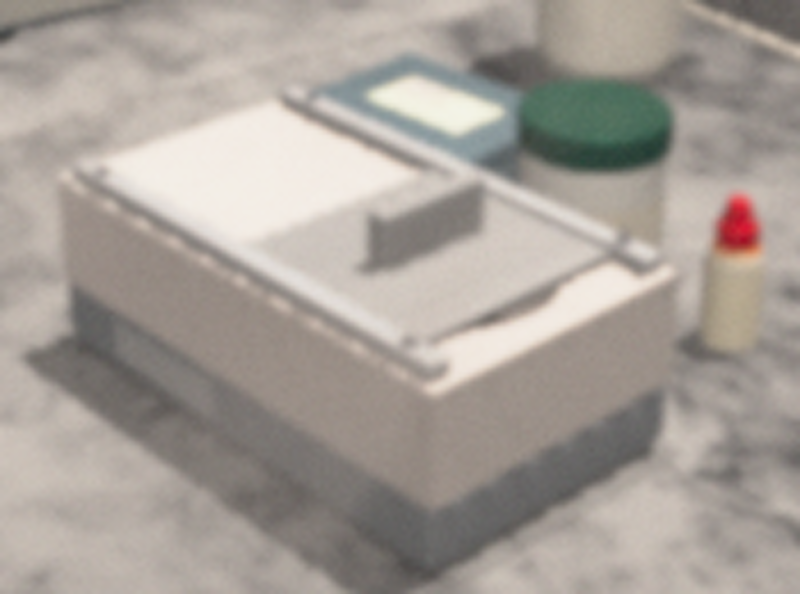

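```bash
python3 - <<'E'
from h import *
def z(u,v,h): return at_z('top',(200+(u+.5)/4-.5,140+(v+.5)/4-.5),h)
c=[z(205,303,.076),z(600,222,.076),z(653,448,.076),z(250,533,.076)]
for p in c: print(p.round(4))
c=np.array(c);ctr=c.mean(0);print(ctr)
print([np.linalg.norm(c[i]-c[i-1]) .round(4)for i in range(4)])
y=(c[0]+c[3]-c[1]-c[2])[:2];a=np.arctan2(y[1],y[0]);print('yaw of unit y',np.degrees(a))
uy=y/np.linalg.norm(y);ux=np.array([uy[1],-uy[0]])
print('ux',ux,'uy',uy)
def loc(p): d=p[:2]-ctr[:2];return np.round([d@ux,d@uy],4)
tab=[z(490,308,.101),z(505,305,.101),z(525,402,.101),z(512,405,.101)]
print('tab',np.mean(tab,0),loc(np.mean(tab,0)),[loc(t) for t in tab])
print('edges',[loc(z(*p,.078)) for p in[(397,292),(430,468),(575,262),(608,432)]])
print('well',ctr[:2]-.05*uy)
for n,p,h in[('jar',(357,122),.078),('bottle',(489,105),.064),('slides',(147,160),.037)]:
  q=z(*p,h);print(n,q.round(3),loc(q))
E
```

```text
[0.5916 0.1176 0.076 ]
[ 0.6153 -0.0902  0.076 ]
[ 0.4973 -0.1009  0.076 ]
[0.4736 0.1052 0.076 ]
[0.54447565 0.00794785 0.076     ]
[np.float64(0.1186), np.float64(0.2092), np.float64(0.1185), np.float64(0.2074)]
yaw of unit y 96.53949543431624
ux [0.99349359 0.11388808] uy [-0.11388808  0.99349359]
tab [ 0.54782853 -0.02998545  0.101     ] [-0.001  -0.0381] [array([ 0.0236, -0.0349]), array([ 0.0235, -0.0425]), array([-0.0255, -0.0407]), array([-0.0256, -0.0341])]
edges [array([0.0444, 0.0059]), array([-0.0463,  0.0096]), array([ 0.0411, -0.0873]), array([-0.047 , -0.0822])]
well [ 0.55017006 -0.04172683]
jar [0.68  0.03  0.078] [0.1371 0.0064]
bottle [ 0.687 -0.043  0.064] [ 0.1355 -0.0664]
slides [0.68  0.143 0.037] [0.1503 0.1188]
```

```bash
python3 -m jog '[{"slide":[0,-2.4,-3.1],"roll":3},{"slide":[0,-4.8,-6.2],"roll":6},{"slide":[0,-7.2,-9.3],"roll":9},{"slide":[0,-9.6,-12.4],"roll":12},{"slide":[0,-12,-15.5],"roll":15.3}]' 0
cat > go.py <<'E'
from h import *
import sys
# world target x y z -> tool slide cm
def go(X,yaw=None):
    s=r.read_state();M=R.from_quat(s['eef_rot']).as_matrix()
    d=M.T@(np.array(X)-s['ee_pos'])*100
    ya=np.degrees(np.arctan2(M[1,1],M[0,1]))
    print('t',s['time'],'pos',np.round(s['ee_pos'],4),'yaw tool y',ya.round(2),'slide',d.round(2),'tilt',M[:,0].round(4),'q7',np.round(s['joint_positions'],2))
    print('F',np.round(s['ft_force'],2),'T',np.round(s['torque'],3),'w',s['width'])
    if yaw is not None: print('roll', (ya-yaw+90)%180-90)
if __name__=='__main__': go([float(a) for a in sys.argv[1:4]],float(sys.argv[4]) if len(sys.argv)>4 else None)
E
python3 go.py 0.548 -0.03 0.2 96.5
```

```text
time: 0.57
ee_pos: [0.3316, -0.4094, 0.2219]
eef_rot: [-0.706, -0.039, 0.706, -0.039]
ft_force: [1.6, -0.4, 0.7]
width: 0.0869
t 0.5667 pos [ 0.3316 -0.4094  0.2219] yaw tool y -83.69 slide [  2.21 -35.33 -25.69] tilt [-7.e-04  1.e-03 -1.e+00] q7 [ 0.95  0.13 -0.16  1.71  0.02  1.31 -0.67]
F [ 1.64 -0.41  0.68] T [-0.012  0.02  -0.019] w 0.08693297376873838
roll -0.18921166288691893
```

```bash
python3 -m jog '[{"slide":[0.4,-3.3,-2.3]},{"slide":[0.8,-6.6,-4.6]},{"slide":[1.2,-9.9,-6.9]},{"slide":[1.6,-13.2,-9.2]},{"slide":[2,-16.5,-11.5]}]'
python3 go.py 0.548 -0.03 0.2 96.5
```

```text
t 0.5667 pos [ 0.3316 -0.4094  0.2219] yaw tool y -83.69 slide [  2.21 -35.33 -25.69] tilt [-7.e-04  1.e-03 -1.e+00] q7 [ 0.95  0.13 -0.16  1.71  0.02  1.31 -0.67]
F [ 1.64 -0.41  0.68] T [-0.012  0.02  -0.019] w 0.08693297376873838
roll -0.18921166288691893invalid input at $[0]: expected keys slide, roll
```

```bash
python3 -m jog '[{"slide":[0,-3.5,-2.5]},{"slide":[0,-7,-5]},{"slide":[0,-10.5,-7.5]},{"slide":[0,-14,-10]},{"slide":[0,-16,-12]}]' 0.3
python3 go.py 0.548 -0.03 0.2 96.5
```

```text
t 0.5667 pos [ 0.3316 -0.4094  0.2219] yaw tool y -83.69 slide [  2.21 -35.33 -25.69] tilt [-7.e-04  1.e-03 -1.e+00] q7 [ 0.95  0.13 -0.16  1.71  0.02  1.31 -0.67]
F [ 1.64 -0.41  0.68] T [-0.012  0.02  -0.019] w 0.08693297376873838
roll -0.18921166288691893invalid input at $[0]: expected keys slide, roll
```

Roll has to be included in each row.

```bash
python3 -m jog '[{"slide":[0.4,-3.3,-2.3],"roll":0},{"slide":[0.8,-6.6,-4.6],"roll":0},{"slide":[1.2,-9.9,-6.9],"roll":0},{"slide":[1.6,-13.2,-9.2],"roll":0},{"slide":[2,-16.5,-11.5],"roll":0}]' 0.3
python3 go.py 0.548 -0.03 0.2 96.5
```

```text
time: 0.98
ee_pos: [0.4281, -0.2309, 0.2018]
eef_rot: [-0.706, -0.039, 0.706, -0.039]
ft_force: [0.6, -0.3, 0.5]
width: 0.0639
t 0.9833 pos [ 0.4281 -0.2309  0.2018] yaw tool y -83.7 slide [  0.19 -18.66 -14.12] tilt [-7.e-04  8.e-04 -1.e+00] q7 [ 0.74  0.06 -0.35  1.83  0.02  1.26 -1.08]
F [ 0.6  -0.31  0.48] T [-0.026 -0.023 -0.1  ] w 0.06392913344298269
roll -0.20300734861984893
```

```bash
python3 -m jog '[{"slide":[0,-3.3,-2.5],"roll":0},{"slide":[0,-6.6,-5],"roll":0},{"slide":[0,-9.9,-7.5],"roll":0},{"slide":[0,-13.2,-10],"roll":0},{"slide":[0.2,-16.5,-12.5],"roll":0}]'
python3 -m jog '[{"slide":[0,-2,-1.5],"roll":0},{"slide":[0,-2,-1.5],"roll":0}]'
python3 go.py 0.548 -0.03 0.15 96.5
python3 - <<'E'
from h import *
snap('wrist','w1.png');snap('top','t1.png')
s=r.read_state()
# predicted tab corners
E
```

```text
time: 1.4
ee_pos: [0.5347, -0.0518, 0.2003]
eef_rot: [0.706, 0.039, -0.706, 0.039]
ft_force: [0.6, -1.1, 2.1]
width: 0.0609
time: 1.57
ee_pos: [0.549, -0.0233, 0.2001]
eef_rot: [0.706, 0.043, -0.706, 0.04]
ft_force: [-0.3, 0.4, -0.5]
width: 0.0609
t 1.5667 pos [ 0.549  -0.0233  0.2001] yaw tool y -83.25 slide [5.01 0.67 0.18] tilt [ 6.0e-04  3.7e-03 -1.0e+00] q7 [ 0.43  0.22 -0.54  1.67  0.12  1.28 -1.58]
F [-0.25  0.36 -0.47] T [ 0.049  0.046 -0.015] w 0.06093367831458193
roll 0.2470482315259801
```

View pics/w1.png

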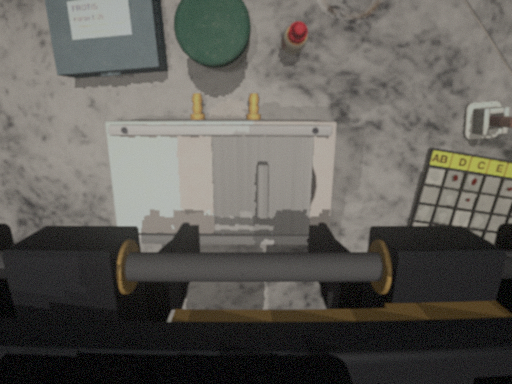

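```bash
python3 - <<'E'
from h import *
s=r.read_state()
ctr=np.array([0.5445,0.0079]);uy=np.array([-.1139,.9935]);ux=np.array([.9935,.1139])
def loc(p): d=p[:2]-ctr;return np.round([d@ux,d@uy],4)
for n,uv,z in[('tabL',(258,164),.101),('tabR',(268,164),.101),('TL rail',(108,122),.081),('TR rail',(335,122),.081),('plateL',(212,137),.078),('plateR',(312,137),.078)]:
  print(n,loc(at_z('wrist',uv,z,s)))
print(r.camera_info('wrist')['hand_eye'].shape)
E
```

```text
tabL [ 0.0256 -0.0406]
tabR [ 0.0256 -0.049 ]
TL rail [0.0604 0.0923]
TR rail [ 0.0596 -0.1086]
plateL [0.0462 0.0005]
plateR [ 0.0462 -0.0894]
(4, 4)
```

```bash
python3 go.py 0.548 -0.030 0.15 96.5
python3 - <<'E'
from h import *
s=r.read_state();snap('wrist','w2.png')
ctr=np.array([0.5445,0.0079]);uy=np.array([-.1139,.9935]);ux=np.array([.9935,.1139])
def loc(p): d=p[:2]-ctr;return np.round([d@ux,d@uy],4)
for y in(.1,-.1): print(proj('wrist',[*(ctr+.06*ux+y*uy),.081],s))
E
python3 go.py 0.548 -0.030 0.15 96.5
```

```text
t 1.6667 pos [ 0.5475 -0.0292  0.1998] yaw tool y -83.58 slide [ 4.98  0.09 -0.05] tilt [-8.e-04  9.e-04 -1.e+00] q7 [ 0.44  0.22 -0.53  1.67  0.12  1.28 -1.58]
F [ 0.59  0.94 -0.9 ] T [-0.101  0.03   0.015] w 0.06118831053276594
roll -0.08092900981733919
[ 99.61751236 122.5236949 ]
[325.35022514 121.46917687]
t 1.7167 pos [ 0.5471 -0.0308  0.1999] yaw tool y -83.72 slide [ 4.99 -0.07 -0.1 ] tilt [-8.e-04  2.e-04 -1.e+00] q7 [ 0.44  0.22 -0.53  1.67  0.12  1.28 -1.58]
F [-1.58 -1.28 -0.23] T [-0.016 -0.04   0.008] w 0.06091166655957015
roll -0.2150672089260297
```

View pics/w2.png

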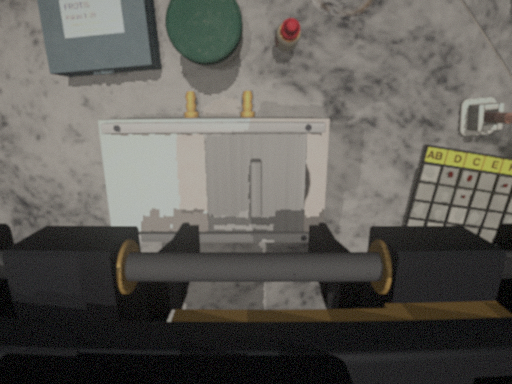

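```bash
python3 -m jog '[{"slide":[3,0,0],"roll":0},{"slide":[6,0,0],"roll":0},{"slide":[8.5,0,0],"roll":0},{"slide":[10.4,0,0],"roll":0},{"slide":[11.4,0,0],"roll":0}]'
python3 -m jog '[{"slide":[0,0,0],"roll":0},{"slide":[0,0,0],"roll":0}]'
python3 go.py 0.548 -0.030 0.086 96.5
```

```text
time: 2.13
ee_pos: [0.5451, -0.0328, 0.0834]
eef_rot: [-0.705, -0.038, 0.708, -0.038]
ft_force: [-0.4, -0.7, -0.4]
width: 0.0607
time: 2.3
ee_pos: [0.5447, -0.0342, 0.0834]
eef_rot: [-0.704, -0.037, 0.708, -0.037]
ft_force: [-0.3, -0.6, 1.1]
width: 0.0611
t 2.3 pos [ 0.5447 -0.0342  0.0834] yaw tool y -83.98 slide [-0.26 -0.38 -0.37] tilt [-5.3e-03 -9.0e-04 -1.0e+00] q7 [ 0.42  0.33 -0.51  1.8   0.19  1.06 -1.63]
F [-0.3  -0.61  1.14] T [ 0.016 -0.022 -0.017] w 0.06109908395473587
roll -0.4781543172405236
```

```bash
python3 -m jog '[{"slide":[-0.2,-0.4,-0.3],"roll":-0.5},{"slide":[-0.2,-0.4,-0.3],"roll":-0.5},{"slide":[-0.2,-0.4,-0.3],"roll":-0.5},{"slide":[-0.2,-0.4,-0.3],"roll":-0.5},{"slide":[-0.2,-0.4,-0.3],"roll":-0.5}]' 1 12
python3 -m jog '[{"slide":[0,0,0],"roll":0},{"slide":[0,0,0],"roll":0},{"slide":[0,0,0],"roll":0}]'
python3 go.py 0.5375 0.051 0.086 96.5
```

```text
time: 2.72
ee_pos: [0.5475, -0.0299, 0.0859]
eef_rot: [-0.704, -0.04, 0.708, -0.041]
ft_force: [0.0, 0.8, -0.8]
width: 0.0357
time: 2.97
ee_pos: [0.5475, -0.0299, 0.0859]
eef_rot: [-0.704, -0.04, 0.708, -0.041]
ft_force: [-0.1, -0.7, 0.1]
width: 0.0156
t 2.9667 pos [ 0.5475 -0.0299  0.0859] yaw tool y -83.47 slide [-0.01 -8.15  0.07] tilt [-0.0046 -0.0011 -1.    ] q7 [ 0.41  0.34 -0.52  1.8   0.19  1.06 -1.63]
F [-0.08 -0.71  0.06] T [ 0.078 -0.01  -0.01 ] w 0.015577375966740636
roll 0.02528599987354596
```

```bash
python3 -m jog '[{"slide":[0,0,0],"roll":0},{"slide":[0,0,0],"roll":0}]'
python3 -m jog '[{"slide":[0,-1.5,0],"roll":0},{"slide":[0,-3,0],"roll":0},{"slide":[0,-4.5,0],"roll":0},{"slide":[0,-6,0],"roll":0},{"slide":[0,-7.2,0],"roll":0}]'
python3 go.py 0.5375 0.051 0.086 96.5
```

```text
time: 3.13
ee_pos: [0.5475, -0.03, 0.0859]
eef_rot: [-0.704, -0.04, 0.708, -0.041]
ft_force: [-0.7, 0.2, 0.8]
width: 0.0097
time: 3.55
ee_pos: [0.5392, 0.0422, 0.0859]
eef_rot: [-0.704, -0.04, 0.708, -0.041]
ft_force: [0.5, -0.8, 0.6]
width: 0.0098
t 3.55 pos [0.5392 0.0422 0.0859] yaw tool y -83.47 slide [-0.01 -0.89  0.07] tilt [-0.0044 -0.0015 -1.    ] q7 [ 0.32  0.33 -0.56  1.81  0.2   1.06 -1.77]
F [ 0.54 -0.82  0.55] T [-0.412 -0.15   0.011] w 0.009760931635873923
roll 0.02994437994937016
```

Gripped and moving smoothly; push to the end stop gently.

```bash
python3 -m jog '[{"slide":[0,-0.4,0],"roll":0},{"slide":[0,-0.7,0],"roll":0},{"slide":[0,-0.7,0],"roll":0}]'
python3 go.py 0.5375 0.051 0.086 96.5
python3 - <<'E'
from h import *
snap('top','t2.png');snap('wrist','w3.png')
im=cv2.imread('pics/t2.png')
cv2.imwrite('pics/t2z.png',cv2.resize(im[140:290,200:400],(800,600),interpolation=cv2.INTER_CUBIC))
E
```

```text
time: 3.8
ee_pos: [0.5384, 0.0492, 0.0859]
eef_rot: [-0.704, -0.04, 0.708, -0.041]
ft_force: [-0.6, 1.0, -0.0]
width: 0.0097
t 3.8 pos [0.5384 0.0492 0.0859] yaw tool y -83.47 slide [-0.01 -0.19  0.07] tilt [-0.0046 -0.0015 -1.    ] q7 [ 0.31  0.33 -0.56  1.81  0.2   1.06 -1.78]
F [-0.55  1.04 -0.03] T [0.359 0.058 0.031] w 0.009728038539438393
roll 0.033273251336652265
```

View pics/t2z.png

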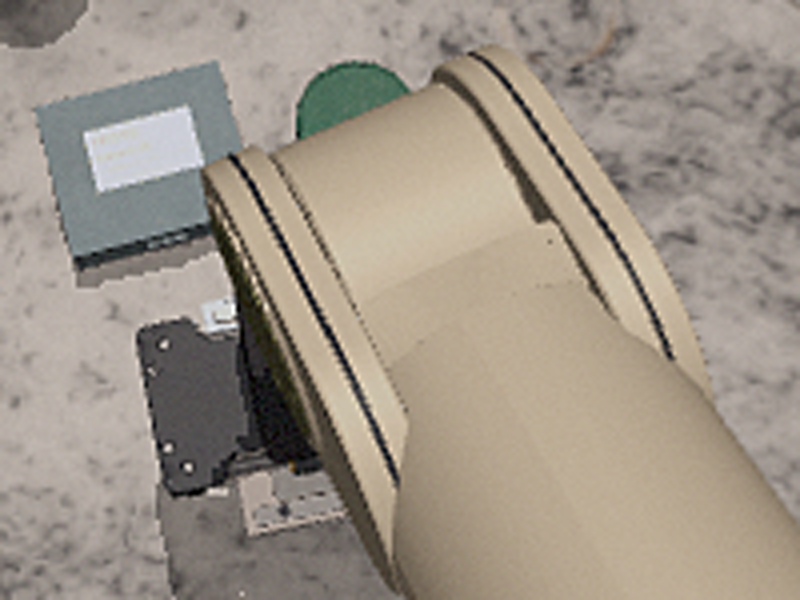

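View pics/w3.png

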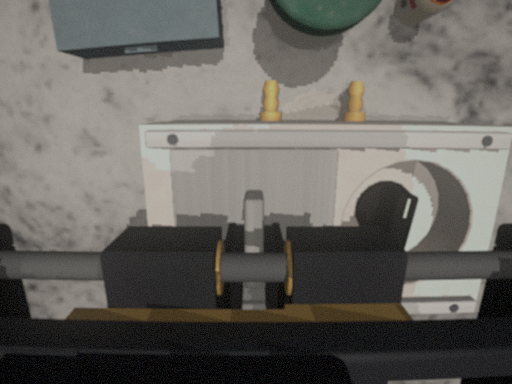

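```bash
python3 -m jog '[{"slide":[0,0,0],"roll":0},{"slide":[0,0,0],"roll":0},{"slide":[0,0,0],"roll":0},{"slide":[0,0,0],"roll":0},{"slide":[0,0,0],"roll":0}]' 0.55
python3 -m jog '[{"slide":[-2,0,0],"roll":0},{"slide":[-4,0,0],"roll":0},{"slide":[-7,2,1],"roll":0},{"slide":[-9,5,3],"roll":0},{"slide":[-11,8,5],"roll":0}]' 
python3 go.py 0.5 -0.036 0.2 96.5
```

```text
time: 4.32
ee_pos: [0.5384, 0.049, 0.0859]
eef_rot: [-0.704, -0.04, 0.708, -0.04]
ft_force: [0.8, -0.1, 0.2]
width: 0.0342
time: 4.73
ee_pos: [0.4981, -0.036, 0.1974]
eef_rot: [-0.705, -0.041, 0.707, -0.041]
ft_force: [0.9, -1.0, 0.4]
width: 0.0391
t 4.7333 pos [ 0.4981 -0.036   0.1974] yaw tool y -83.36 slide [-0.26  0.02 -0.19] tilt [-3.7e-03 -4.0e-04 -1.0e+00] q7 [ 0.48  0.11 -0.53  1.79  0.06  1.26 -1.52]
F [ 0.91 -1.02  0.36] T [-0.082 -0.058  0.015] w 0.039121205523301956
roll 0.14022665958341918
```

```bash
python3 -m jog '[{"slide":[0,0,0],"roll":0},{"slide":[0,0,0],"roll":0}]' 
python3 go.py 0.5 -0.036 0.2 96.5
python3 - <<'E'
from h import *
s=r.read_state();snap('wrist','w4.png')
ctr=np.array([0.5445,0.0079]);uy=np.array([-.1139,.9935])
print(s['ee_pos'],s['eef_rot'],s['time'])
print('pred knob top',proj('wrist',[*(ctr-.05*uy),.068],s))
im=cv2.imread('pics/w4.png')
cv2.imwrite('pics/w4z.png',cv2.resize(im[60:240,180:420],(800,600),interpolation=cv2.INTER_CUBIC))
E
```

```text
time: 4.9
ee_pos: [0.4983, -0.0383, 0.1989]
eef_rot: [-0.706, -0.039, 0.706, -0.04]
ft_force: [0.2, 0.5, -0.0]
width: 0.0395
t 4.9 pos [ 0.4983 -0.0383  0.1989] yaw tool y -83.59 slide [-0.11 -0.21 -0.2 ] tilt [-9.0e-04 -1.8e-03 -1.0e+00] q7 [ 0.48  0.11 -0.53  1.79  0.06  1.26 -1.52]
F [ 0.2   0.52 -0.02] T [ 0.025  0.006 -0.014] w 0.03951764937143088
roll -0.08643873634542842
[ 0.4982506  -0.0382823   0.19894333] [-0.70564214 -0.03893558  0.70635629 -0.04017435] 4.9
pred knob top [263.75901201 131.95902138]
```

View pics/w4.png

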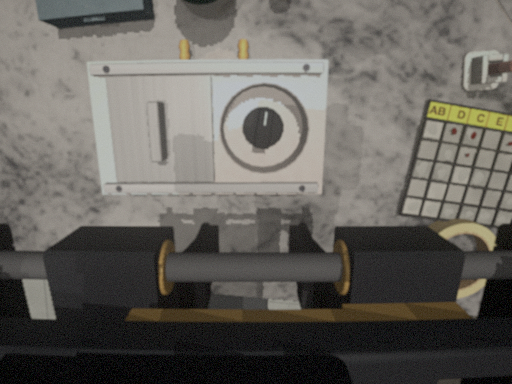

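View pics/w4z.png

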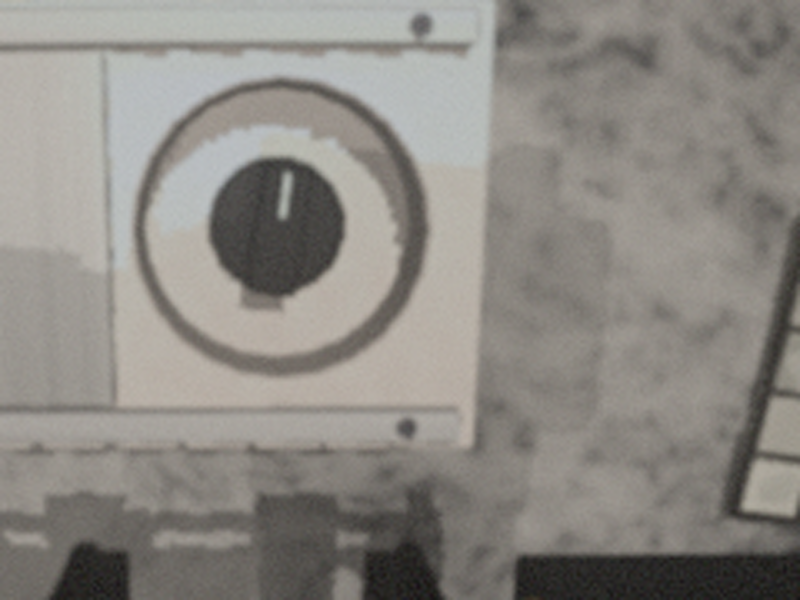

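```bash
python3 - <<'E'
from h import *
im=cv2.imread('pics/w4.png')
c=im[95:165,225:305].astype(float)
c=np.clip((c/90)**.7*255,0,255).astype(np.uint8)
cv2.imwrite('pics/w4k.png',cv2.resize(c,(686,600),interpolation=cv2.INTER_CUBIC))
E
```

```text
(no output)
```

View pics/w4k.png

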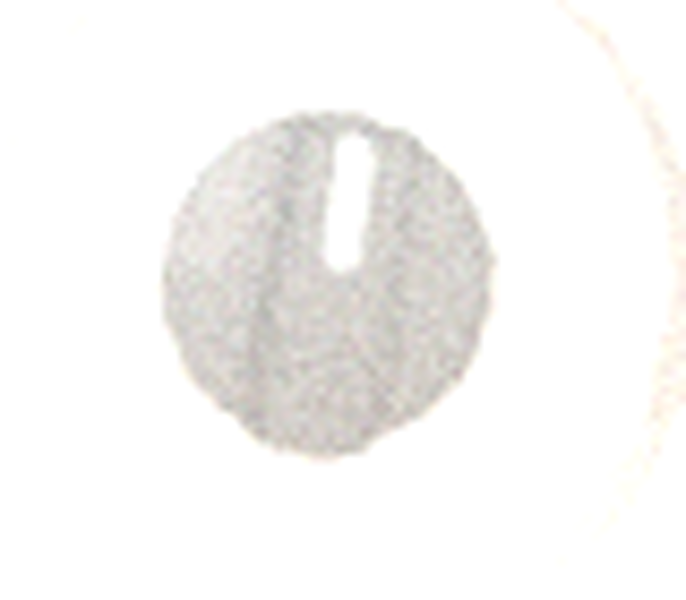

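```bash
python3 - <<'E'
from h import *
s=r.read_state()
def q(u,v,z): return at_z('wrist',(225+(u+.5)/8.575-.5,95+(v+.5)/8.575-.5),z,s)
for n,a,b in[('line',(342,265),(355,140)),('L',(260,420),(295,130)),('R',(380,420),(412,140))]:
  A=q(*a,.068);B=q(*b,.068);d=B-A;print(n,A.round(4),B.round(4),np.degrees(np.arctan2(d[1],d[0])))
def w(u,v,z): return at_z('wrist',(180+(u+.5)/3.333-.5,60+(v+.5)/3.333-.5),z,s)
print('bar centre',np.mean([q(*p,.068) for p in[(260,420),(295,130),(380,420),(412,140)]],0))
print('rim centre',(w(136,228,.074)+w(428,228,.074))/2,(w(281,78,.074)+w(281,376,.074))/2)
E
```

```text
line [ 0.5559 -0.0397  0.068 ] [ 0.5689 -0.0395  0.068 ] 1.0198191646131254
L [ 0.5385 -0.0329  0.068 ] [ 0.5692 -0.0331  0.068 ] -0.26030852422943507
R [ 0.54   -0.0458  0.068 ] [ 0.5696 -0.0455  0.068 ] 0.710975544735217
bar centre [ 0.55435846 -0.03932618  0.068     ]
rim centre [ 0.55395588 -0.03962025  0.074     ] [ 0.55285667 -0.03945887  0.074     ]
```

```bash
python3 -m jog '[{"slide":[0,0,-2],"roll":2},{"slide":[0,0.1,-4],"roll":4},{"slide":[0,0.2,-5.5],"roll":6.2},{"slide":[0,0.2,-5.5],"roll":6.2},{"slide":[0,0.2,-5.5],"roll":6.2}]' 0.62
python3 go.py 0.5525 -0.040 0.13 90.3
```

```text
time: 5.37
ee_pos: [0.553, -0.0307, 0.1965]
eef_rot: [-0.706, -0.003, 0.709, -0.003]
ft_force: [-0.3, 0.5, -0.4]
width: 0.0329
t 5.3667 pos [ 0.553  -0.0307  0.1965] yaw tool y -89.49 slide [6.65 0.94 0.03] tilt [-4.4e-03  6.0e-04 -1.0e+00] q7 [ 0.42  0.24 -0.52  1.66  0.12  1.28 -1.68]
F [-0.28  0.51 -0.43] T [0.065 0.014 0.024] w 0.03287906266394135
roll 0.20893616733928866
```

```bash
for i in 1; do python3 -m jog '[{"slide":[0,0.2,0],"roll":-7},{"slide":[0,0.4,0],"roll":-14},{"slide":[0,0.6,0],"roll":-21},{"slide":[0,0.8,0],"roll":-28},{"slide":[0,0.9,0],"roll":-35}]'; done
python3 -m jog '[{"slide":[0,0,0],"roll":-7},{"slide":[0,0,0],"roll":-14},{"slide":[0,0,0],"roll":-21},{"slide":[0,0,0],"roll":-28},{"slide":[0,0,0],"roll":-35}]'
python3 -m jog '[{"slide":[0,0,0],"roll":-7},{"slide":[0,0,0],"roll":-14},{"slide":[0,0,0],"roll":-21},{"slide":[0,0,0],"roll":-28},{"slide":[0,0,0],"roll":-35}]'
python3 go.py 0.5525 -0.040 0.2 90.3
```

```text
time: 5.78
ee_pos: [0.5523, -0.0392, 0.196]
eef_rot: [-0.671, -0.219, 0.674, -0.217]
ft_force: [0.1, 0.0, 0.1]
width: 0.0328
time: 6.2
ee_pos: [0.5516, -0.0384, 0.1956]
eef_rot: [-0.572, -0.414, 0.576, -0.411]
ft_force: [0.2, 0.7, -0.2]
width: 0.0333
time: 6.62
ee_pos: [0.5508, -0.0376, 0.1952]
eef_rot: [0.42, 0.57, -0.423, 0.566]
ft_force: [0.4, 0.4, 0.4]
width: 0.0328
t 6.6167 pos [ 0.5508 -0.0376  0.1952] yaw tool y 16.89 slide [-0.48  0.09  0.28] tilt [-7.3e-03  6.0e-04 -1.0e+00] q7 [ 0.62  0.28 -0.74  1.66  0.19  1.29  0.14]
F [0.42 0.38 0.39] T [ 0.023 -0.144  0.022] w 0.032752616359405066
roll -73.41480996192406
```

```bash
python3 -m jog '[{"slide":[0,0,0],"roll":-7},{"slide":[0,0,0],"roll":-14},{"slide":[0,0,0],"roll":-21},{"slide":[0,0,0],"roll":-28},{"slide":[0,0,0],"roll":-35}]'
python3 -m jog '[{"slide":[0,0,0],"roll":-7},{"slide":[0,0,0],"roll":-14},{"slide":[0,0,0],"roll":-21},{"slide":[0,0,0],"roll":-28},{"slide":[0,0,0],"roll":-35}]'
python3 -m jog '[{"slide":[0,0,0],"roll":-3.5},{"slide":[0,0,0],"roll":-3.5},{"slide":[0,0,0],"roll":-3.5}]'
python3 go.py 0.5525 -0.040 0.09 90.3
```

```text
time: 7.03
ee_pos: [0.55, -0.0369, 0.1948]
eef_rot: [0.227, 0.672, -0.229, 0.666]
ft_force: [0.7, -0.1, -0.6]
width: 0.0331
time: 7.45
ee_pos: [0.5492, -0.0361, 0.1944]
eef_rot: [0.013, 0.71, -0.013, 0.704]
ft_force: [-0.2, -0.1, -0.2]
width: 0.033
time: 7.7
ee_pos: [0.5487, -0.0356, 0.1941]
eef_rot: [-0.008, 0.711, 0.008, 0.704]
ft_force: [-0.4, -0.0, -0.0]
width: 0.033
t 7.7 pos [ 0.5487 -0.0356  0.1941] yaw tool y 91.25 slide [10.41 -0.45  0.47] tilt [-9.8e-03  2.0e-04 -1.0e+00] q7 [ 0.77  0.33 -0.94  1.65  0.27  1.31  1.37]
F [-0.42 -0.03 -0.02] T [ 0.086 -0.171 -0.006] w 0.033045407581540995
roll 0.9540256439067747
```

```bash
python3 -m jog '[{"slide":[0,-0.1,3],"roll":0},{"slide":[0,-0.3,5.5],"roll":0.9},{"slide":[0,-0.3,5.5],"roll":0.9},{"slide":[0,-0.3,5.5],"roll":0.9}]' 
python3 - <<'E'
from h import *
s=r.read_state();im=snap('wrist','w5.png')
print(s['ee_pos'],s['time'],np.abs(s['joint_vel']).max())
p=proj('wrist',[.552,-.040,.068],s);print(p)
u,v=p.round().astype(int); u0,v0=u-60,v-45
print(u0,v0)
c=cv2.cvtColor(im,cv2.COLOR_RGB2BGR)[v0:v0+90,u0:u0+120].astype(float)
cv2.imwrite('pics/w5z.png',cv2.resize(np.clip((c/255)**.4*255,0,255).astype(np.uint8),(800,600),interpolation=cv2.INTER_CUBIC))
E
```

```text
time: 8.03
ee_pos: [0.6039, -0.0368, 0.1929]
eef_rot: [-0.001, 0.711, 0.002, 0.703]
ft_force: [0.9, 0.4, -0.5]
width: 0.0332
[ 0.6039499  -0.03679358  0.19287189] 8.0333 0.0385994509734601
[249.7716412  132.71718904]
190 88
```

View pics/w5z.png

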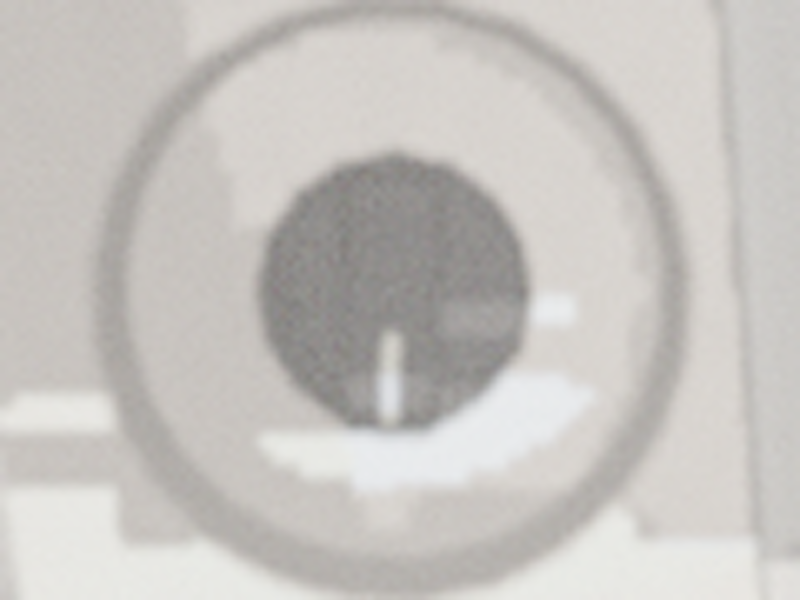

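View pics/w5.png

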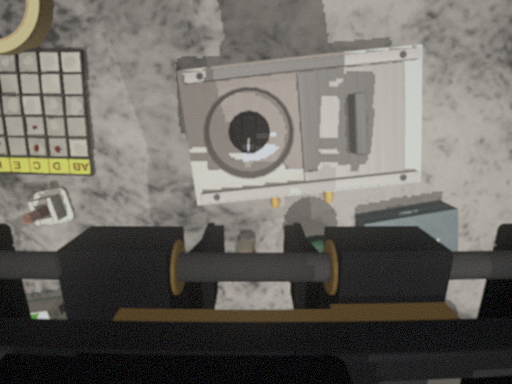

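```bash
python3 - <<'E'
from h import *
s=r.read_state(); s=dict(s); 
print(s['ee_pos'])
def w(u,v,z): return at_z('wrist',(190+(u+.5)/6.667-.5,88+(v+.5)/6.667-.5),z,s)
L,Rr,T,B=[w(*p,.074) for p in[(97,298),(688,298),(392,1),(392,597)]]
print((L+Rr)/2,(T+B)/2,np.linalg.norm(L-Rr),np.linalg.norm(T-B))
a,b=w(392,335,.068),w(390,422,.068);d=b-a;print(a,b,np.degrees(np.arctan2(d[1],d[0])))
E
```

```text
[ 0.60338364 -0.03669221  0.19317722]
[ 0.55067061 -0.0411165   0.074     ] [ 0.55207002 -0.04117168  0.074     ] 0.07873119728653678 0.07845033697373686
[ 0.55606071 -0.04125271  0.068     ] [ 0.56793126 -0.04149874  0.068     ] -1.1873427654506965
```

```bash
python3 -m jog '[{"slide":[1,-0.1,-2.5],"roll":0},{"slide":[3,-0.3,-5.2],"roll":0},{"slide":[5.5,-0.4,-5.2],"roll":0.3},{"slide":[8.5,-0.4,-5.1],"roll":0.3},{"slide":[9.5,-0.4,-5.1],"roll":0.3}]' 
python3 -m jog '[{"slide":[0,0,0],"roll":0},{"slide":[0,0,0],"roll":0}]' 
python3 go.py 0.552 -0.0404 0.048 90
```

```text
time: 8.5
ee_pos: [0.5485, -0.0416, 0.0957]
eef_rot: [0.0, 0.712, -0.0, 0.702]
ft_force: [-1.4, -0.0, -0.4]
width: 0.033
time: 8.67
ee_pos: [0.5479, -0.0414, 0.0959]
eef_rot: [0.0, 0.713, -0.0, 0.701]
ft_force: [-0.4, -0.4, 1.1]
width: 0.0333
t 8.6667 pos [ 0.5479 -0.0414  0.0959] yaw tool y 89.95 slide [4.79 0.1  0.49] tilt [-1.590e-02 -1.000e-04 -9.999e-01] q7 [ 0.73  0.43 -0.89  1.76  0.37  1.14  1.29]
F [-0.35 -0.44  1.07] T [ 0.087 -0.155 -0.007] w 0.033286942608901714
roll -0.05488872939230305
```

```bash
python3 -m jog '[{"slide":[0,0.1,0.5],"roll":0},{"slide":[0.8,0.1,0.5],"roll":0},{"slide":[1.6,0.1,0.5],"roll":0},{"slide":[2.3,0.1,0.5],"roll":0},{"slide":[3,0.1,0.5],"roll":0}]' 
python3 go.py 0.552 -0.0404 0.0455 90
```

```text
time: 9.08
ee_pos: [0.5523, -0.0404, 0.0651]
eef_rot: [0.0, 0.713, -0.0, 0.701]
ft_force: [0.1, 0.5, -0.7]
width: 0.0332
t 9.0833 pos [ 0.5523 -0.0404  0.0651] yaw tool y 89.95 slide [ 1.96 -0.    0.  ] tilt [-0.0161 -0.     -0.9999] q7 [ 0.7   0.48 -0.87  1.77  0.41  1.1   1.26]
F [ 0.15  0.51 -0.72] T [ 0.079 -0.158  0.037] w 0.03323530742422768
roll -0.05465670858067995
```

```bash
python3 -m jog '[{"slide":[0.6,0,0],"roll":0},{"slide":[1.2,0,0],"roll":0},{"slide":[1.7,0,0],"roll":0},{"slide":[1.95,0,0],"roll":0},{"slide":[1.95,0,0],"roll":0}]' 
python3 go.py 0.552 -0.0404 0.0455 90
python3 - <<'E'
from h import *
snap('side','s6.png');im=snap('wrist','w6.png')
im=cv2.imread('pics/s6.png');cv2.imwrite('pics/s6z.png',cv2.resize(im[150:320,170:380],(741,600),interpolation=cv2.INTER_CUBIC))
E
```

```text
time: 9.5
ee_pos: [0.5516, -0.0403, 0.0449]
eef_rot: [0.0, 0.713, -0.0, 0.701]
ft_force: [-0.2, 0.2, 0.3]
width: 0.0335
t 9.5 pos [ 0.5516 -0.0403  0.0449] yaw tool y 89.95 slide [-0.06 -0.01  0.04] tilt [-1.700e-02  2.000e-04 -9.999e-01] q7 [ 0.69  0.51 -0.85  1.79  0.43  1.06  1.25]
F [-0.18  0.17  0.32] T [ 0.167 -0.173 -0.005] w 0.03350759391860859
roll -0.05033926658305177
```

View pics/s6z.png

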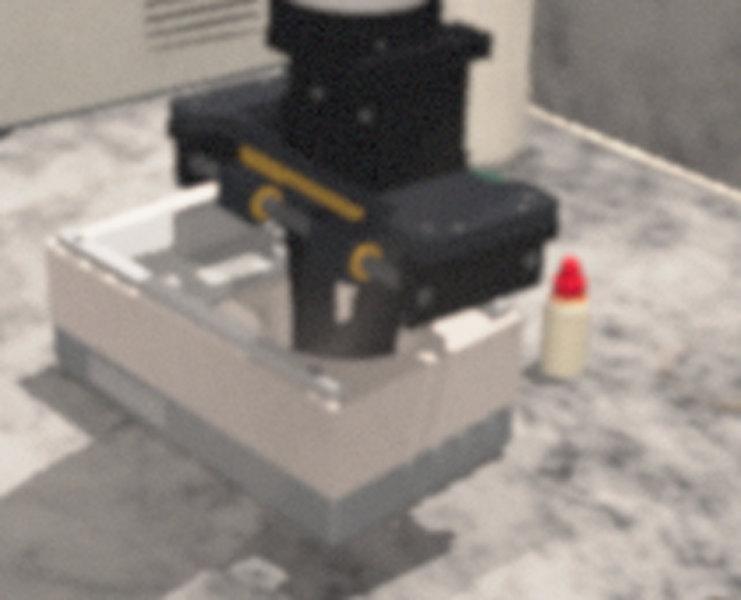

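View pics/w6.png

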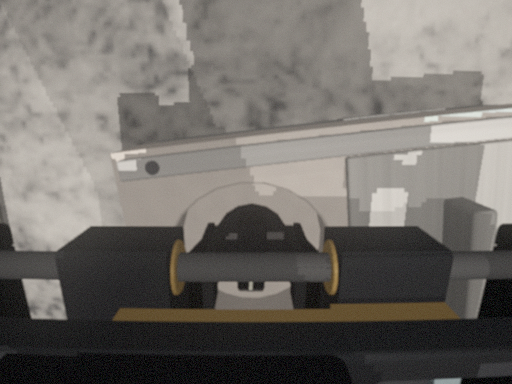

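```bash
python3 -m jog '[{"slide":[0,0,0],"roll":0},{"slide":[0,0,0],"roll":0},{"slide":[0,0,0],"roll":0},{"slide":[0,0,0],"roll":0},{"slide":[0,0,0],"roll":0}]' 1 10
python3 go.py 0.552 -0.0404 0.0455 90
cat > tq.py <<'E'
from h import *
s=r.read_state();M=R.from_quat(s['eef_rot']).as_matrix()
print('yaw',np.degrees(np.arctan2(M[1,1],M[0,1])).round(2),'Taxis',(M[:,0]@s['torque']).round(3),'T',np.round(s['torque'],3),'F',np.round(s['ft_force'],2),'pos',np.round(s['ee_pos'],4),'w',round(float(s['width']),4),'q7',round(s['joint_positions'][6],3),'t',s['time'],'tau7',s['joint_torque'][6])
E
python3 tq.py
```

```text
time: 10.02
ee_pos: [0.5523, -0.0416, 0.046]
eef_rot: [0.0, 0.713, -0.001, 0.702]
ft_force: [0.3, -3.5, 0.9]
width: 0.0139
t 10.0167 pos [ 0.5523 -0.0416  0.046 ] yaw tool y 89.89 slide [ 0.05  0.12 -0.03] tilt [-0.0155 -0.0015 -0.9999] q7 [ 0.69  0.5  -0.85  1.79  0.43  1.06  1.25]
F [ 0.28 -3.52  0.86] T [-0.787 -0.165 -0.016] w 0.013936355777874268
roll -0.10877707385736812
yaw 89.89 Taxis 0.028 T [-0.787 -0.165 -0.016] F [ 0.28 -3.52  0.86] pos [ 0.5523 -0.0416  0.046 ] w 0.0139 q7 1.246 t 10.0167 tau7 -0.0025339955755043775
```

```bash
python3 -m jog '[{"slide":[0,0,0],"roll":3},{"slide":[0,0,0],"roll":6},{"slide":[0,0,0],"roll":9},{"slide":[0,0,0],"roll":12},{"slide":[0,0,0],"roll":15}]'
python3 tq.py
python3 -m jog '[{"slide":[0,0,0],"roll":0}]' >/dev/null; python3 tq.py
python3 -m jog '[{"slide":[0,0,0],"roll":0}]' >/dev/null; python3 tq.py
```

```text
time: 10.43
ee_pos: [0.5523, -0.0416, 0.046]
eef_rot: [0.093, 0.706, -0.095, 0.695]
ft_force: [-0.2, -1.9, -1.1]
width: 0.0137
yaw 74.74 Taxis -0.036 T [-0.034 -0.225  0.037] F [-0.22 -1.88 -1.11] pos [ 0.5523 -0.0416  0.046 ] w 0.0137 q7 1.004 t 10.4333 tau7 1.1467333137989044
yaw 74.6 Taxis 0.076 T [-0.052 -0.246 -0.075] F [ 0.58 -1.71  0.33] pos [ 0.5524 -0.0416  0.046 ] w 0.0138 q7 1.002 t 10.5167 tau7 -0.9482251480221748
yaw 74.67 Taxis -0.011 T [-0.048 -0.216  0.012] F [ 0.21 -0.5  -0.07] pos [ 0.5524 -0.0416  0.046 ] w 0.014 q7 1.003 t 10.6 tau7 -0.2520188223570585
```

```bash
python3 -m jog '[{"slide":[0,0,0],"roll":3},{"slide":[0,0,0],"roll":6},{"slide":[0,0,0],"roll":9},{"slide":[0,0,0],"roll":12},{"slide":[0,0,0],"roll":15}]'
python3 tq.py
python3 -m jog '[{"slide":[0,0,0],"roll":0.5},{"slide":[0,0,0],"roll":1},{"slide":[0,0,0],"roll":1.5}]' >/dev/null; python3 tq.py
python3 -m jog '[{"slide":[0,0,0],"roll":0.5},{"slide":[0,0,0],"roll":1},{"slide":[0,0,0],"roll":1.5}]' >/dev/null; python3 tq.py
```

```text
time: 11.02
ee_pos: [0.5524, -0.0415, 0.046]
eef_rot: [0.183, 0.687, -0.187, 0.677]
ft_force: [0.2, -1.9, 0.2]
width: 0.014
yaw 59.63 Taxis -0.056 T [-0.014 -0.226  0.057] F [ 0.17 -1.86  0.23] pos [ 0.5524 -0.0415  0.046 ] w 0.014 q7 0.762 t 11.0167 tau7 1.152486763894558
yaw 58.21 Taxis -0.072 T [-0.03  -0.242  0.073] F [-0.37 -1.84 -0.48] pos [ 0.5524 -0.0415  0.046 ] w 0.0143 q7 0.74 t 11.2667 tau7 0.13684110715985298
yaw 56.7 Taxis -0.038 T [ 0.032 -0.237  0.038] F [-0.11 -1.07  1.01] pos [ 0.5524 -0.0415  0.046 ] w 0.0138 q7 0.715 t 11.5167 tau7 0.1779261790215969
```

```bash
cat >> tq.py <<'E'
import sys
sys.exit(1 if M[:,0]@s['torque']<-0.095 else 0)
E
python3 -m jog '[{"slide":[0,0,0],"roll":0.5},{"slide":[0,0,0],"roll":1},{"slide":[0,0,0],"roll":1.5}]' >/dev/null; python3 tq.py && 
python3 -m jog '[{"slide":[0,0,0],"roll":0.5},{"slide":[0,0,0],"roll":1},{"slide":[0,0,0],"roll":1.5}]' >/dev/null && python3 tq.py &&
python3 -m jog '[{"slide":[0,0,0],"roll":0.5},{"slide":[0,0,0],"roll":1},{"slide":[0,0,0],"roll":1.5}]' >/dev/null && python3 tq.py
```

```text
yaw 55.16 Taxis -0.014 T [-0.03  -0.228  0.015] F [ 0.4  -2.28 -0.55] pos [ 0.5524 -0.0415  0.046 ] w 0.0142 q7 0.691 t 11.7667 tau7 0.15156737063080072
yaw 53.61 Taxis -0.016 T [-0.06  -0.254  0.017] F [-0.51 -0.56 -0.77] pos [ 0.5524 -0.0415  0.046 ] w 0.0142 q7 0.666 t 12.0167 tau7 0.14456447213888168
yaw 52.06 Taxis -0.04 T [-0.047 -0.3    0.041] F [ 0.74 -1.69  0.09] pos [ 0.5524 -0.0415  0.046 ] w 0.0142 q7 0.641 t 12.2667 tau7 0.1427526818588376
```

```bash
python3 tq.py && python3 -m jog '[{"slide":[0,0,0],"roll":0.5},{"slide":[0,0,0],"roll":1},{"slide":[0,0,0],"roll":1.5}]' >/dev/null && python3 tq.py
```

```text
yaw 52.06 Taxis -0.04 T [-0.047 -0.3    0.041] F [ 0.74 -1.69  0.09] pos [ 0.5524 -0.0415  0.046 ] w 0.0142 q7 0.641 t 12.2667 tau7 0.1427526818588376
yaw 50.5 Taxis -0.03 T [-0.033 -0.234  0.031] F [-0.87 -0.93 -0.51] pos [ 0.5524 -0.0415  0.046 ] w 0.0144 q7 0.616 t 12.5167 tau7 0.14266481157392263
```

```bash
sed -i '$d' tq.py; echo "sys.exit(1 if M[:,0]@s['torque']<-0.1 or s['joint_torque'][6]>0.175 else 0)" >> tq.py
python3 tq.py && python3 -m jog '[{"slide":[0,0,0],"roll":0.5},{"slide":[0,0,0],"roll":1},{"slide":[0,0,0],"roll":1.5}]' >/dev/null && python3 tq.py && 
python3 -m jog '[{"slide":[0,0,0],"roll":0.5},{"slide":[0,0,0],"roll":1},{"slide":[0,0,0],"roll":1.5}]' >/dev/null && python3 tq.py &&
python3 -m jog '[{"slide":[0,0,0],"roll":0.5},{"slide":[0,0,0],"roll":1},{"slide":[0,0,0],"roll":1.5}]' >/dev/null && python3 tq.py && 
python3 -m jog '[{"slide":[0,0,0],"roll":0.5},{"slide":[0,0,0],"roll":1},{"slide":[0,0,0],"roll":1.5}]' >/dev/null && python3 tq.py && 
python3 -m jog '[{"slide":[0,0,0],"roll":0.5},{"slide":[0,0,0],"roll":1},{"slide":[0,0,0],"roll":1.5}]' >/dev/null && python3 tq.py
```

```text
yaw 50.5 Taxis -0.03 T [-0.033 -0.234  0.031] F [-0.87 -0.93 -0.51] pos [ 0.5524 -0.0415  0.046 ] w 0.0144 q7 0.616 t 12.5167 tau7 0.14266481157392263
yaw 48.95 Taxis -0.073 T [ 0.005 -0.285  0.073] F [ 0.54 -1.18 -0.38] pos [ 0.5524 -0.0415  0.0459] w 0.014 q7 0.591 t 12.7667 tau7 0.14266447629779577
yaw 47.41 Taxis -0.025 T [ 0.001 -0.257  0.025] F [-0.46 -1.05 -0.23] pos [ 0.5524 -0.0415  0.046 ] w 0.0142 q7 0.566 t 13.0167 tau7 0.14283901546150446
yaw 45.86 Taxis -0.066 T [-0.076 -0.25   0.067] F [-0.15 -1.36 -0.04] pos [ 0.5524 -0.0415  0.046 ] w 0.0138 q7 0.541 t 13.2667 tau7 0.14291994273662567
yaw 44.31 Taxis -0.058 T [-0.025 -0.273  0.059] F [-0.33 -1.01  0.34] pos [ 0.5524 -0.0415  0.046 ] w 0.0141 q7 0.516 t 13.5167 tau7 0.14302718918770552
yaw 42.76 Taxis -0.044 T [-0.035 -0.249  0.045] F [-0.19 -0.85 -0.42] pos [ 0.5524 -0.0415  0.046 ] w 0.0142 q7 0.491 t 13.7667 tau7 0.14329995028674603
```

```bash

python3 -m jog '[{"slide":[0,0,0],"roll":0.5},{"slide":[0,0,0],"roll":1},{"slide":[0,0,0],"roll":1.5}]' >/dev/null && python3 tq.py && 
python3 -m jog '[{"slide":[0,0,0],"roll":0.5},{"slide":[0,0,0],"roll":1},{"slide":[0,0,0],"roll":1.5}]' >/dev/null && python3 tq.py &&
python3 -m jog '[{"slide":[0,0,0],"roll":0.5},{"slide":[0,0,0],"roll":1},{"slide":[0,0,0],"roll":1.5}]' >/dev/null && python3 tq.py && 
python3 -m jog '[{"slide":[0,0,0],"roll":0.5},{"slide":[0,0,0],"roll":1},{"slide":[0,0,0],"roll":1.5}]' >/dev/null && python3 tq.py && 
python3 -m jog '[{"slide":[0,0,0],"roll":0.5},{"slide":[0,0,0],"roll":1},{"slide":[0,0,0],"roll":1.5}]' >/dev/null && python3 tq.py &&
python3 -m jog '[{"slide":[0,0,0],"roll":0.5},{"slide":[0,0,0],"roll":1},{"slide":[0,0,0],"roll":1.5}]' >/dev/null && python3 tq.py &&
python3 -m jog '[{"slide":[0,0,0],"roll":0.5},{"slide":[0,0,0],"roll":1},{"slide":[0,0,0],"roll":1.5}]' >/dev/null && python3 tq.py
```

```text
yaw 41.2 Taxis -0.051 T [-0.036 -0.325  0.052] F [-0.28 -1.66 -0.28] pos [ 0.5524 -0.0415  0.046 ] w 0.0142 q7 0.466 t 14.0167 tau7 0.1433924026787281
yaw 39.65 Taxis -0.02 T [-0.071 -0.274  0.021] F [ 0.09 -1.84 -0.96] pos [ 0.5524 -0.0415  0.046 ] w 0.0137 q7 0.441 t 14.2667 tau7 0.14344392344355583
yaw 38.1 Taxis -0.064 T [-0.063 -0.249  0.065] F [ 0.75 -1.54 -1.09] pos [ 0.5524 -0.0415  0.046 ] w 0.0139 q7 0.416 t 14.5167 tau7 0.14361005276441574
yaw 36.56 Taxis -0.072 T [-0.053 -0.28   0.073] F [ 0.7  -0.51 -0.33] pos [ 0.5524 -0.0415  0.046 ] w 0.0138 q7 0.391 t 14.7667 tau7 0.14383710455149412
yaw 35.0 Taxis -0.065 T [-0.089 -0.31   0.067] F [-0.09 -0.83 -0.85] pos [ 0.5524 -0.0415  0.046 ] w 0.0139 q7 0.366 t 15.0167 tau7 0.14389671385288239
yaw 33.45 Taxis 0.008 T [-0.108 -0.244 -0.006] F [-0.31 -0.76  0.12] pos [ 0.5524 -0.0415  0.046 ] w 0.0138 q7 0.341 t 15.2667 tau7 0.14421958476305008
yaw 31.9 Taxis -0.017 T [-0.054 -0.319  0.018] F [ 0.6  -1.48 -0.74] pos [ 0.5524 -0.0415  0.046 ] w 0.014 q7 0.316 t 15.5167 tau7 0.14417486730962992
```

```bash

python3 -m jog '[{"slide":[0,0,0],"roll":0.5},{"slide":[0,0,0],"roll":1},{"slide":[0,0,0],"roll":1.5}]' >/dev/null && python3 tq.py && 
python3 -m jog '[{"slide":[0,0,0],"roll":0.5},{"slide":[0,0,0],"roll":1},{"slide":[0,0,0],"roll":1.5}]' >/dev/null && python3 tq.py &&
python3 -m jog '[{"slide":[0,0,0],"roll":0.5},{"slide":[0,0,0],"roll":1},{"slide":[0,0,0],"roll":1.5}]' >/dev/null && python3 tq.py && 
python3 -m jog '[{"slide":[0,0,0],"roll":0.5},{"slide":[0,0,0],"roll":1},{"slide":[0,0,0],"roll":1.5}]' >/dev/null && python3 tq.py && 
python3 -m jog '[{"slide":[0,0,0],"roll":0.5},{"slide":[0,0,0],"roll":1},{"slide":[0,0,0],"roll":1.5}]' >/dev/null && python3 tq.py &&
python3 -m jog '[{"slide":[0,0,0],"roll":0.5},{"slide":[0,0,0],"roll":1},{"slide":[0,0,0],"roll":1.5}]' >/dev/null && python3 tq.py &&
python3 -m jog '[{"slide":[0,0,0],"roll":0.5},{"slide":[0,0,0],"roll":1},{"slide":[0,0,0],"roll":1.5}]' >/dev/null && python3 tq.py
```

```text
yaw 30.35 Taxis -0.058 T [-0.073 -0.286  0.059] F [ 0.97 -0.57  0.55] pos [ 0.5524 -0.0415  0.046 ] w 0.0136 q7 0.291 t 15.7667 tau7 0.1446644263342023
yaw 28.8 Taxis -0.045 T [-0.09  -0.265  0.046] F [-0.44 -0.89 -0.4 ] pos [ 0.5525 -0.0415  0.046 ] w 0.0137 q7 0.266 t 16.0167 tau7 0.14453284442424774
yaw 27.26 Taxis -0.073 T [-0.115 -0.307  0.076] F [-0.51 -1.51 -0.73] pos [ 0.5525 -0.0415  0.046 ] w 0.014 q7 0.241 t 16.2667 tau7 0.1445920765399933
yaw 25.7 Taxis -0.069 T [-0.122 -0.348  0.071] F [ 0.22 -1.3  -0.15] pos [ 0.5524 -0.0415  0.046 ] w 0.0137 q7 0.216 t 16.5167 tau7 0.1447704853489995
yaw 24.15 Taxis -0.051 T [-0.078 -0.288  0.053] F [ 0.25 -0.67 -0.38] pos [ 0.5525 -0.0415  0.046 ] w 0.0139 q7 0.19 t 16.7667 tau7 0.14499690849334002
yaw 22.6 Taxis -0.112 T [-0.128 -0.268  0.115] F [ 0.21 -1.34 -0.6 ] pos [ 0.5525 -0.0415  0.046 ] w 0.0139 q7 0.165 t 17.0167 tau7 0.14510739594697952
```

```bash
sed -i '$d' tq.py; echo "sys.exit(1 if M[:,0]@s['torque']<-0.115 or s['joint_torque'][6]>0.165 else 0)" >> tq.py
python3 tq.py && python3 -m jog '[{"slide":[0,0,0],"roll":0.3},{"slide":[0,0,0],"roll":0.6}]' >/dev/null && python3 tq.py && 
python3 -m jog '[{"slide":[0,0,0],"roll":0.3},{"slide":[0,0,0],"roll":0.6}]' >/dev/null && python3 tq.py
```

```text
yaw 22.6 Taxis -0.112 T [-0.128 -0.268  0.115] F [ 0.21 -1.34 -0.6 ] pos [ 0.5525 -0.0415  0.046 ] w 0.0139 q7 0.165 t 17.0167 tau7 0.14510739594697952
yaw 21.97 Taxis -0.051 T [-0.16  -0.366  0.054] F [-0.28 -1.29 -0.84] pos [ 0.5525 -0.0415  0.046 ] w 0.0143 q7 0.155 t 17.1833 tau7 0.030246275709941983
yaw 21.33 Taxis -0.054 T [-0.126 -0.337  0.056] F [-0.46 -1.51 -0.51] pos [ 0.5525 -0.0415  0.046 ] w 0.0139 q7 0.145 t 17.35 tau7 0.06092299008741975
```

```bash

python3 -m jog '[{"slide":[0,0,0],"roll":0.5},{"slide":[0,0,0],"roll":1},{"slide":[0,0,0],"roll":1.5}]' >/dev/null && python3 tq.py && 
python3 -m jog '[{"slide":[0,0,0],"roll":0.5},{"slide":[0,0,0],"roll":1},{"slide":[0,0,0],"roll":1.5}]' >/dev/null && python3 tq.py &&
python3 -m jog '[{"slide":[0,0,0],"roll":0.5},{"slide":[0,0,0],"roll":1},{"slide":[0,0,0],"roll":1.5}]' >/dev/null && python3 tq.py && 
python3 -m jog '[{"slide":[0,0,0],"roll":0.5},{"slide":[0,0,0],"roll":1},{"slide":[0,0,0],"roll":1.5}]' >/dev/null && python3 tq.py && 
python3 -m jog '[{"slide":[0,0,0],"roll":0.5},{"slide":[0,0,0],"roll":1},{"slide":[0,0,0],"roll":1.5}]' >/dev/null && python3 tq.py &&
python3 -m jog '[{"slide":[0,0,0],"roll":0.5},{"slide":[0,0,0],"roll":1},{"slide":[0,0,0],"roll":1.5}]' >/dev/null && python3 tq.py
```

```text
yaw 19.78 Taxis -0.043 T [-0.113 -0.356  0.045] F [ 0.63 -2.15 -0.41] pos [ 0.5525 -0.0415  0.046 ] w 0.0141 q7 0.12 t 17.6 tau7 0.14962511602789164
yaw 18.24 Taxis -0.048 T [-0.132 -0.334  0.05 ] F [ 0.54 -1.38  0.53] pos [ 0.5525 -0.0415  0.046 ] w 0.0143 q7 0.095 t 17.85 tau7 0.12636663392186165
yaw 16.68 Taxis -0.064 T [-0.054 -0.334  0.065] F [-0.53 -0.52 -0.27] pos [ 0.5525 -0.0415  0.046 ] w 0.0141 q7 0.069 t 18.1 tau7 0.10882692877203226
yaw 15.14 Taxis -0.038 T [-0.11  -0.333  0.04 ] F [ 0.43 -1.04 -0.22] pos [ 0.5525 -0.0415  0.046 ] w 0.014 q7 0.044 t 18.35 tau7 0.08610106771811843
yaw 13.59 Taxis -0.16 T [-0.119 -0.331  0.163] F [ 0.94 -1.49 -0.89] pos [ 0.5525 -0.0415  0.046 ] w 0.0137 q7 0.019 t 18.6 tau7 0.06465749815106392
```

```bash
for i in 1 2 3 4 5 6; do python3 -m jog '[{"slide":[0,0,0],"roll":0}]' >/dev/null; python3 tq.py | cut -c1-200; done
```

```text
yaw 13.55 Taxis -0.113 T [-0.191 -0.319  0.116] F [ 0.64 -1.62 -0.37] pos [ 0.5524 -0.0415  0.046 ] w 0.0138 q7 0.018 t 18.6833 tau7 -0.27634816244244576
yaw 13.54 Taxis -0.146 T [-0.164 -0.323  0.148] F [-0.02 -0.87 -0.13] pos [ 0.5525 -0.0415  0.046 ] w 0.0141 q7 0.018 t 18.7667 tau7 -0.1717483950778842
yaw 13.55 Taxis -0.13 T [-0.208 -0.291  0.134] F [-0.1  -1.41  0.08] pos [ 0.5525 -0.0415  0.046 ] w 0.0136 q7 0.018 t 18.85 tau7 -0.15056602656841278
yaw 13.55 Taxis -0.152 T [-0.17  -0.296  0.155] F [ 0.18 -2.03 -0.32] pos [ 0.5524 -0.0415  0.046 ] w 0.0139 q7 0.018 t 18.9333 tau7 -0.13412407133728266
yaw 13.56 Taxis -0.172 T [-0.141 -0.301  0.174] F [ 1.13 -1.35  0.64] pos [ 0.5524 -0.0415  0.046 ] w 0.014 q7 0.018 t 19.0167 tau7 -0.12733672745525837
yaw 13.56 Taxis -0.116 T [-0.088 -0.333  0.117] F [ 0.37 -1.   -0.52] pos [ 0.5525 -0.0415  0.046 ] w 0.0142 q7 0.019 t 19.1 tau7 -0.1240899134427309
```

```bash
python3 -m jog '[{"slide":[0,0,0],"roll":0},{"slide":[0,0,0],"roll":0},{"slide":[0,0,0],"roll":0},{"slide":[0,0,0],"roll":0},{"slide":[0,0,0],"roll":0}]' 0.62
python3 tq.py
python3 -m jog '[{"slide":[-0.5,0,0],"roll":0},{"slide":[-1.5,0,0],"roll":0},{"slide":[-3,0,0],"roll":0},{"slide":[-5,0,0],"roll":0},{"slide":[-8,0,0],"roll":0}]'
python3 go.py 0.5363 0.058 0.135 96.5
```

```text
time: 19.52
ee_pos: [0.5524, -0.0414, 0.046]
eef_rot: [0.434, 0.559, -0.441, 0.552]
ft_force: [0.9, -0.2, 1.0]
width: 0.0317
yaw 13.56 Taxis 0.006 T [-0.037 -0.148 -0.005] F [ 0.94 -0.18  1.03] pos [ 0.5524 -0.0414  0.046 ] w 0.0317 q7 0.019 t 19.5167 tau7 0.00027912935365748126
time: 19.93
ee_pos: [0.5525, -0.0411, 0.126]
eef_rot: [0.433, 0.56, -0.441, 0.551]
ft_force: [-0.3, -0.9, -0.8]
width: 0.0332
t 19.9333 pos [ 0.5525 -0.0411  0.126 ] yaw tool y 13.58 slide [ -0.87   0.74 -10.02] tilt [-1.770e-02 -6.000e-04 -9.998e-01] q7 [ 0.53  0.33 -0.63  1.73  0.21  1.17  0.07]
F [-0.3  -0.87 -0.77] T [-0.033 -0.137 -0.023] w 0.03318268431035311
roll -82.91682707103661
```

```bash
python3 -m jog '[{"slide":[-1.5,0,-1],"roll":-7},{"slide":[-3,0,-2],"roll":-14},{"slide":[-4.5,0,-3],"roll":-21},{"slide":[-6,0,-4],"roll":-28},{"slide":[-7,0,-5],"roll":-35}]'
python3 go.py 0.59 0.02 0.19 96.5
python3 -m jog '[{"slide":[0,0,0],"roll":-7},{"slide":[0,0,0],"roll":-14},{"slide":[0,0,0],"roll":-21},{"slide":[0,0,0],"roll":-28},{"slide":[0,0,0],"roll":-35}]'
python3 -m jog '[{"slide":[0,0,0],"roll":-6.5},{"slide":[0,0,0],"roll":-13},{"slide":[0,0,0],"roll":-13}]'
python3 go.py 0.60 0.0 0.19 96.5
```

```text
time: 20.35
ee_pos: [0.5424, 0.0082, 0.1988]
eef_rot: [0.246, 0.667, -0.25, 0.657]
ft_force: [0.5, 0.7, 0.1]
width: 0.0328
t 20.35 pos [0.5424 0.0082 0.1988] yaw tool y 48.94 slide [0.8  4.03 2.83] tilt [-0.0155 -0.001  -0.9999] q7 [ 0.56  0.26 -0.77  1.67  0.19  1.3   0.61]
F [0.53 0.72 0.07] T [ 0.041 -0.157 -0.013] w 0.03278807716940761
roll -47.55946970113894
time: 20.77
ee_pos: [0.5424, 0.0083, 0.1999]
eef_rot: [0.034, 0.711, -0.036, 0.701]
ft_force: [0.6, -0.7, -0.2]
width: 0.0331
time: 21.02
ee_pos: [0.5425, 0.0085, 0.2008]
eef_rot: [-0.047, 0.71, 0.047, 0.701]
ft_force: [-0.4, 0.3, -0.0]
width: 0.0331
t 21.0167 pos [0.5425 0.0085 0.2008] yaw tool y 97.62 slide [ 1.  -1.6  5.6] tilt [-0.0139 -0.0015 -0.9999] q7 [ 0.66  0.29 -0.89  1.66  0.23  1.32  1.43]
F [-0.4   0.26 -0.02] T [ 0.082 -0.156  0.006] w 0.033060408075991116
roll 1.1162911301695857
```

```bash
python3 -m jog '[{"slide":[0,-0.5,2.5],"roll":1},{"slide":[0,-1.5,5.5],"roll":1},{"slide":[0,-1.5,5.5],"roll":1},{"slide":[0,-1.5,5.5],"roll":1}]'
python3 go.py 0.5384 0.0492 0.16 96.5
python3 - <<'E'
from h import *
s=r.read_state();im=snap('wrist','w7.png')
im=cv2.imread('pics/w7.png')
p=proj('wrist',[.552,-.041,.068],s);print(p, 'tab',proj('wrist',[.5384,.0492,.101],s))
u,v=p.round().astype(int)
c=im[v-45:v+45,u-60:u+60].astype(float)
cv2.imwrite('pics/w7z.png',cv2.resize(np.clip((c/255)**.4*255,0,255).astype(np.uint8),(800,600),interpolation=cv2.INTER_CUBIC))
E
```

```text
time: 21.35
ee_pos: [0.5996, 0.0008, 0.1997]
eef_rot: [-0.039, 0.711, 0.04, 0.701]
ft_force: [-0.2, 0.2, -0.4]
width: 0.0329
t 21.35 pos [0.5996 0.0008 0.1997] yaw tool y 96.38 slide [ 4.06  5.48 -5.49] tilt [-1.480e-02 -1.000e-04 -9.999e-01] q7 [ 0.58  0.42 -0.85  1.51  0.32  1.36  1.38]
F [-0.25  0.25 -0.4 ] T [ 0.114 -0.125  0.009] w 0.032932943402673116
roll -0.1172580331435853
[214.00258588 132.81176694] tab [319.59639642 130.96506152]
```

View pics/w7.png

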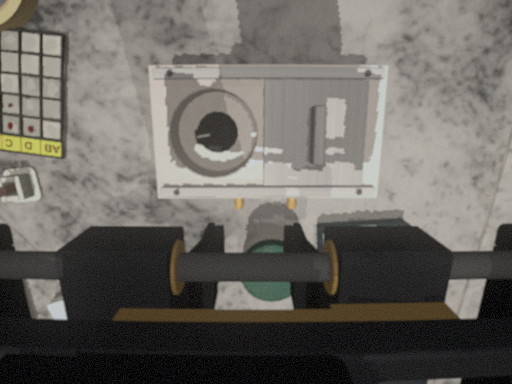

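View pics/w7z.png

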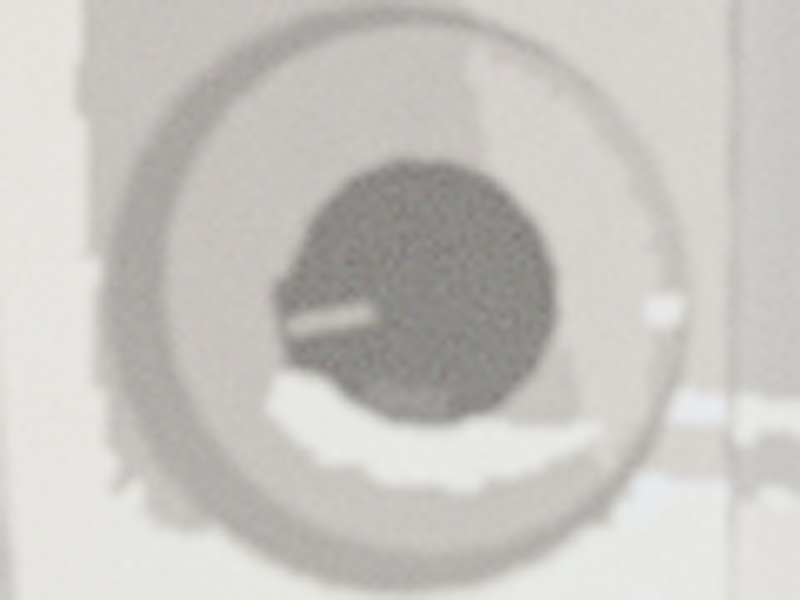

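```bash
python3 - <<'E'
from h import *
s=r.read_state()
def w(u,v,z): return at_z('wrist',(154+(u+.5)/6.667-.5,88+(v+.5)/6.667-.5),z,s)
d=w(290,326,.068)-w(375,313,.068);print(np.degrees(np.arctan2(d[1],d[0])))
E
python3 -m jog '[{"slide":[0,1.8,-1.8],"roll":0},{"slide":[0.5,3.6,-3.6],"roll":0},{"slide":[1.5,5.5,-5.4],"roll":0},{"slide":[3,5.5,-5.4],"roll":0},{"slide":[4,5.5,-5.4],"roll":0}]' 0.5
python3 go.py 0.5384 0.0492 0.086 96.5
```

```text
-75.12374687500395
time: 21.82
ee_pos: [0.537, 0.0508, 0.161]
eef_rot: [-0.041, 0.711, 0.039, 0.701]
ft_force: [-0.3, -1.3, -0.2]
width: 0.0432
t 21.8167 pos [0.537  0.0508 0.161 ] yaw tool y 96.5 slide [ 7.49 -0.16  0.23] tilt [-0.0136 -0.0027 -0.9999] q7 [ 0.59  0.32 -0.9   1.72  0.26  1.24  1.31]
F [-0.26 -1.28 -0.17] T [ 0.021 -0.134  0.004] w 0.04323602145589978
roll 0.0049866162981828666
```

```bash
python3 -m jog '[{"slide":[1.5,-0.1,0.1],"roll":0},{"slide":[3.5,-0.2,0.2],"roll":0},{"slide":[5.5,-0.2,0.2],"roll":0},{"slide":[7,-0.2,0.2],"roll":0},{"slide":[7.4,-0.2,0.2],"roll":0}]'
python3 go.py 0.5384 0.0492 0.086 96.5
python3 -m jog '[{"slide":[0,0,0],"roll":0},{"slide":[0,0,0],"roll":0},{"slide":[0,0,0],"roll":0},{"slide":[0,0,0],"roll":0},{"slide":[0,0,0],"roll":0}]' 1 12
python3 -m jog '[{"slide":[0,0,0],"roll":0},{"slide":[0,0,0],"roll":0}]'
python3 go.py 0.5488 -0.0414 0.086 96.5
```

```text
time: 22.23
ee_pos: [0.5368, 0.0478, 0.0848]
eef_rot: [-0.04, 0.712, 0.039, 0.7]
ft_force: [0.8, -0.2, -0.6]
width: 0.0435
t 22.2333 pos [0.5368 0.0478 0.0848] yaw tool y 96.39 slide [-0.12  0.12  0.17] tilt [-0.0168 -0.0032 -0.9999] q7 [ 0.55  0.41 -0.86  1.8   0.34  1.11  1.25]
F [ 0.77 -0.21 -0.59] T [ 0.089 -0.137 -0.017] w 0.043518651929209236
roll -0.11325220446603623
time: 22.65
ee_pos: [0.5373, 0.0478, 0.0856]
eef_rot: [-0.04, 0.712, 0.038, 0.7]
ft_force: [0.5, -0.2, 0.0]
width: 0.0178
time: 22.82
ee_pos: [0.5375, 0.0479, 0.0861]
eef_rot: [-0.04, 0.711, 0.038, 0.701]
ft_force: [-0.3, 0.3, 2.6]
width: 0.01
t 22.8167 pos [0.5375 0.0479 0.0861] yaw tool y 96.37 slide [ 0.02 -9.    0.13] tilt [-0.0148 -0.0034 -0.9999] q7 [ 0.55  0.41 -0.86  1.8   0.34  1.11  1.25]
F [-0.33  0.3   2.62] T [0.163 0.069 0.082] w 0.01003072451726334
roll -0.12789659453495972
```

```bash
python3 -m jog '[{"slide":[0,-1.5,0],"roll":0},{"slide":[0,-3.3,0],"roll":0},{"slide":[0,-5.1,0],"roll":0},{"slide":[0,-6.9,0],"roll":0},{"slide":[0,-8.2,0],"roll":0}]'
python3 go.py 0.5488 -0.0414 0.086 96.5
python3 -m jog '[{"slide":[0,-0.3,0],"roll":0},{"slide":[0,-0.6,0],"roll":0},{"slide":[0,-0.7,0],"roll":0}]'
python3 go.py 0.5488 -0.0414 0.086 96.5
```

```text
time: 23.23
ee_pos: [0.5469, -0.0347, 0.0862]
eef_rot: [-0.04, 0.711, 0.038, 0.701]
ft_force: [3.6, 3.6, -4.7]
width: 0.0097
t 23.2333 pos [ 0.5469 -0.0347  0.0862] yaw tool y 96.34 slide [ 0.01 -0.69  0.11] tilt [-0.0144 -0.003  -0.9999] q7 [ 0.67  0.42 -0.83  1.78  0.34  1.11  1.41]
F [ 3.59  3.6  -4.7 ] T [ 0.655 -0.856  0.103] w 0.009692997371683753
roll -0.16224789811518292
time: 23.48
ee_pos: [0.5477, -0.0412, 0.0862]
eef_rot: [-0.04, 0.711, 0.039, 0.701]
ft_force: [1.3, 1.8, -2.8]
width: 0.01
t 23.4833 pos [ 0.5477 -0.0412  0.0862] yaw tool y 96.36 slide [ 0.01 -0.03  0.1 ] tilt [-0.0143 -0.0026 -0.9999] q7 [ 0.68  0.42 -0.83  1.77  0.34  1.11  1.42]
F [ 1.33  1.81 -2.8 ] T [ 0.504 -0.504  0.06 ] w 0.010034319818302677
roll -0.1376976698772694
```

Nudge in small steps until the end stop pushes back.

```bash
python3 -m jog '[{"slide":[0,-0.15,0],"roll":0},{"slide":[0,-0.15,0],"roll":0}]'; python3 -m jog '[{"slide":[0,-0.15,0],"roll":0},{"slide":[0,-0.15,0],"roll":0}]'
```

```text
time: 23.65
ee_pos: [0.5478, -0.0419, 0.0861]
eef_rot: [-0.04, 0.711, 0.039, 0.701]
ft_force: [0.8, 1.3, -3.2]
width: 0.0096
time: 23.82
ee_pos: [0.5478, -0.0422, 0.0861]
eef_rot: [-0.04, 0.711, 0.04, 0.701]
ft_force: [0.7, 4.8, -3.0]
width: 0.0104
```

```bash
python3 -m jog '[{"slide":[0,-0.3,0],"roll":0},{"slide":[0,-0.3,0],"roll":0},{"slide":[0,-0.3,0],"roll":0}]'
python3 -m jog '[{"slide":[0,0,0],"roll":0},{"slide":[0,0,0],"roll":0},{"slide":[0,0,0],"roll":0},{"slide":[0,0,0],"roll":0},{"slide":[0,0,0],"roll":0}]' 0.55
python3 -m jog '[{"slide":[-1.5,0,0],"roll":0},{"slide":[-4,0,0],"roll":0},{"slide":[-7,0,2],"roll":0},{"slide":[-10,0,4],"roll":0},{"slide":[-12,0,5],"roll":0}]'
python3 -m jog '[{"slide":[0,0,0],"roll":0},{"slide":[0,0,0],"roll":0}]'
python3 - <<'E'
from h import *
s=r.read_state();im=snap('wrist','w8.png')
print(s['ee_pos'])
ctr=np.array([0.5445,0.0079]);uy=np.array([-.1139,.9935])
E
```

```text
time: 24.07
ee_pos: [0.5478, -0.0423, 0.0861]
eef_rot: [-0.04, 0.711, 0.042, 0.701]
ft_force: [-0.7, 10.3, -1.4]
width: 0.0097
time: 24.48
ee_pos: [0.5479, -0.0429, 0.0862]
eef_rot: [-0.04, 0.711, 0.041, 0.701]
ft_force: [0.9, 0.4, 0.1]
width: 0.0343
time: 24.9
ee_pos: [0.6014, -0.0375, 0.2085]
eef_rot: [-0.04, 0.71, 0.041, 0.702]
ft_force: [-0.1, 0.4, -0.5]
width: 0.0389
time: 25.07
ee_pos: [0.6024, -0.0374, 0.2095]
eef_rot: [-0.04, 0.709, 0.041, 0.703]
ft_force: [-0.2, 1.2, 0.3]
width: 0.0395
[ 0.60236787 -0.03744792  0.20949264]
```

View pics/w8.png

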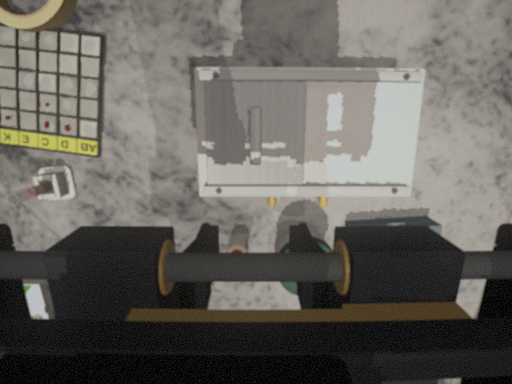

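```bash
python3 -m jog '[{"slide":[0,0,0],"roll":0},{"slide":[0,0,0],"roll":0}]'; python3 -c "
from bench import r
print(r.close_job())"
```

```text
time: 25.28
ee_pos: [0.6002, -0.038, 0.2067]
eef_rot: [-0.04, 0.711, 0.041, 0.701]
ft_force: [0.1, -1.2, -0.2]
width: 0.039
the job is handed in; nothing more can be done
None
```

I slid the cover open, turned the knob onto its stop, slid the cover shut again and handed the job in at about 25 s. No verdict was reported, so the figures below are my own measurements.

- **Cover opened:** It started about 12 mm ajar. I slid it to about 91 mm open, and the wrist picture showed the whole well clear.
- **Knob closed:** I turned it clockwise about 76°. The wrist torque averaged about 0.14 N m while I held it for 0.5 s. Less the friction, that is roughly 5–6 N on the stop, between the 3 N needed and the 11 N limit.
- **After letting go:** The knob sat about 1.3° back from where I released it. That matches springing back until friction holds it, at roughly 3 N.
- **Cover shut:** I pushed it until the end stop pushed back at about 10 N with no further movement. The final picture shows the well covered and the gripper clear, about 0.1 m above the tab.

**Checks that were weaker or disagreed:**
- **Stop reading:** Single wrist torque readings were noisy (about ±0.03 N m). The last joint's torque while turning changed about half as fast per degree as the stop's stiffness predicts, probably from give in the fingers. Its reading at rest, about 0.12 N m, agreed with the wrist.
- **Well position:** The two wrist-camera views of the well's centre differed by about 2 mm, so I used their average.
- **Things behind the unit:** I saw no contact forces that would suggest they were touched, but I did not measure their positions again at the end.

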